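Sort leftover furniture fittings into the sample trays

ROBOT

A 7-joint arm with a two-finger parallel gripper is mounted at the origin on the work surface. World frame = base frame: x ahead of the robot, y to its left, z up, the work surface at z = 0. Lengths are in m, angles in rad, forces in N, time in s.
With the tool pointing down it reaches from about 0.4 to 0.9 m from the base axis. Payload 5.5 kg.
Tool frame: the origin (TCP) lies on the mounting face of the last link; the fingertips stand bot.nose_length ahead of it and the grasp point (between the pads) lies 155 mm ahead of it (bot.nose_length is the distance from the TCP to the fingertips, in m); z points along the fingers, y is the direction in which the jaws open and shut (so a half turn about z gives the same grasp; the last joint's range is limited). The gripper opens to 85 mm and grips with 20 to 120 N. Pads are 22 mm wide; open, the fingers measure 114 mm over their backs; the gripper's body (76 mm by 85 mm) begins 54 mm behind the grasp point. The pads swing forward as they close: fully open they stand 13 mm farther back than shut.
Start: joints at [-1.046, 0.501, -0.427, 1.55, 0.221, 1.138, -0.21], TCP at [0.168, 0.628, 0.405] pointing down, gripper open.
Joint ranges: [-2.88, 2.88], [-0.31, 2.03], [-1.54, 1.56], [0.2, 2.42], [-1.41, 4.55], [0.19, 2.02], [-2.57, 2.57]. Speed limits (rad/s): [2.57, 2.57, 3.14, 3.14, 3.14, 3.14, 3.14].

INTERFACE

Orientations are given as a rotation vector (axis times angle).
In Python, from station import bot, command_gripper, ik, read_camera, finder gives the robot as it stands. Calls block until the motion is done:
- bot.movep(position, orientation): joint-space move of the TCP to a pose.
- bot.move_straight(position, rotation=None, v=0.15, contact_N=None): straight line of the TCP; rotation=None keeps the orientation; v is the mean speed in m/s. With contact_N (N) it stops when the force on the tool has changed by that much, and returns True; else False.
- bot.set_joints(angles): joint-space move.
- command_gripper(opening): finger opening in m; the grip force is fixed at half the most; returns when the fingers have stopped.
- bot.wait(seconds).
- ik(position, orientation): joint angles nearest the present ones, or None.
- read_camera(name): name is "scene" or "top" or "wrist"; returns a dict with "image" (480x640x3 uint8, blue, green, red), "K" (3x3 intrinsics, pixels), "T" (4x4, takes a point from camera to world coordinates). Camera axes: x right, y up, looking along -z (the intrinsics and any distortion apply to the point x, -y, -z); pixel columns grow to the right and rows downward; lengths in m; the calibration is good to about 2 mm. A picture is of the moment at which its call begins. There is no depth.
A pose or a line that the arm cannot do raises bot.PlanningError and nothing moves.
- bot.hand_in(): hands the job in, once; it reports no verdict.
Trained networks look in a picture, given as the dict that the camera call returned (one of the last four; its "shot" number tells which), for a name from the list of things; names that differ only in an ending like _2 or _b are one class to them, and where a whole thing is asked for, a point or a joint stands for the part that bears it (a point fixed in the world has none). Each returns a list of dicts, best first, with "p" (0 to 1); they miss things now and then, are a little off and sometimes report something else, mostly with a low value. They report only what shows in the picture. A call takes as long as a camera call.
- finder.find_in(query, picture): "box" ([centre column, centre row, width, height] in pixels, round what is visible of it).
- finder.silhouettes(query, picture): "mask" (480x640 bool, what is visible of it) and "box" ([centre column, centre row, width, height] in pixels, round what is visible of it).
Readings, each from a call of its own:
- bot.read_time_s(): time.
- bot.read_qpos(): joint angles.
- bot.read_joint_velocities(): joint speeds.
- bot.read_joint_torque(): joint torques, N m.
- bot.read_tool_pos(): TCP position.
- bot.read_orientation(): TCP orientation.
- bot.read_wrist_force(): force on the tool from outside, world axes, zero at the start.
- bot.read_torque(): the same for the moment, N m.
- bot.read_gripper_width(): finger opening in m.
Only numpy, scipy, OpenCV 4.12 (cv2) and the standard library are available. Lean on these libraries where they do the work, as an engineer would, in place of code of your own. Each camera call takes 0.05 s, during which the arm holds its last target.

TASK

Clear the loose fittings off the workshop bench: put both wooden knobs, both levelling feet and the hinge into the open bays of the three timber trays, each in the tray whose ledge carries a sample of its kind. Set every piece down on the floor of the bay the same way up as it is now (knobs and feet standing, hinge flat), none on top of another, and leave the green tape roll and the timber offcut where they are.

Things in the scene. Friction and masses are not known exactly. Their poses are not given: they have to be found in the camera images.
- knob_a: Loose turned wooden drawer knob standing on its narrow base: base 30 mm across, waist 18 mm, head 36 mm across from 20 to 30 mm above its underside, 34 mm tall in all, about 45 g. Origin at the centre of its underside, z up along its axis. One of two alike.
- knob_b: Loose turned wooden drawer knob standing on its narrow base: base 30 mm across, waist 18 mm, head 36 mm across from 20 to 30 mm above its underside, 34 mm tall in all, about 45 g. Origin at the centre of its underside, z up along its axis. One of two alike.
- foot_a: Loose furniture levelling foot standing on its black plastic disc: disc 38 mm across, 6 mm thick, tapering to 18 mm across at 12 mm; from there a steel threaded stem 10 mm thick stands up to 48 mm. About 60 g. Origin at the centre of its underside, z up along the stem. One of two alike.
- foot_b: Loose furniture levelling foot standing on its black plastic disc: disc 38 mm across, 6 mm thick, tapering to 18 mm across at 12 mm; from there a steel threaded stem 10 mm thick stands up to 48 mm. About 60 g. Origin at the centre of its underside, z up along the stem. One of two alike.
- hinge: Loose steel butt hinge, folded shut and lying flat: 62 mm long (its x), 38 mm wide (its y, from -19 to +19 mm), leaves 9 mm thick together, with the round knuckle 11 mm thick along the +y edge. About 90 g. Origin at the centre of its underside, z up.
- knob_tray: Low timber tray, does not move. Origin: centre of the bay, at bench height. Open bay 110 (x) by 100 (y) mm inside, floor 4 mm above the bench, walls 5 mm thick, rims at 24 mm. On its +x end, away from the robot, a solid ledge 24 mm high (x = 55 to 104 mm) with a fixed sample at x = 82 mm: a wooden knob, top 58 mm above the bench. Both knobs belong in this tray.
- foot_tray: Low timber tray, does not move. Origin: centre of the bay, at bench height. Open bay 110 (x) by 100 (y) mm inside, floor 4 mm above the bench, walls 5 mm thick, rims at 24 mm. On its +x end, away from the robot, a solid ledge 24 mm high (x = 55 to 104 mm) with a fixed sample at x = 82 mm: a levelling foot, top 72 mm above the bench. Both feet belong in this tray.
- hinge_tray: Low timber tray, does not move. Origin: centre of the bay, at bench height. Open bay 110 (x) by 100 (y) mm inside, floor 4 mm above the bench, walls 5 mm thick, rims at 24 mm. On its +x end, away from the robot, a solid ledge 24 mm high (x = 55 to 104 mm) with a fixed sample at x = 82 mm: a folded steel hinge, top 35 mm above the bench. The hinge belongs in this tray.
- tape_roll: Bystander: roll of green masking tape lying flat among the fittings, 56 mm across, 38 mm hole, 25 mm high. Origin at the centre of its underside. Leave it where it is.
- offcut: Bystander: small timber offcut lying among the fittings, 45 mm (x) by 34 mm (y) by 20 mm high. Origin at the centre of its underside. Leave it where it is.

How it is judged:
By the outcome, as a careful person would: the job done as asked, in the order asked, and still so for the second after the job is handed in, with the robot touching nothing.
It also fails if it takes over 106 s, if anything falls off the work surface, if the arm or the gripper's body presses on something with over 40 N, if the wrist force passes 120 N, or if a joint passes its speed limit or range.

## Working session

There is one attempt and no reset: what is moved stays moved. The work goes in short steps, each a Python script; the robot and the scene stay as the last script left them, time stands still between calls to the robot, and variables do not carry over. Pictures are saved under pics/ and viewed, and the job is handed in when it is done.

```bash
ls; mkdir -p pics; python3 - <<'E'
from station import bot, read_camera
import cv2
print(bot.read_time_s(), bot.nose_length, bot.read_orientation(), bot.read_tool_pos())
for n in ["scene","top","wrist"]:
    c=read_camera(n); cv2.imwrite(f"pics/{n}0.png",c["image"]); print(n,c["K"].tolist(),c["T"].round(4).tolist(),[k for k in c])
E
```

```text
pics
0.0 0.1734 [-4.09917753e-01 -3.11438516e+00  3.01599474e-03] [0.16818785 0.62750324 0.4036496 ]
scene [[549.5146955434737, 0.0, 316.52157277951216], [0.0, 549.5146955434737, 226.84515998632966], [0.0, 0.0, 1.0]] [[-0.8494, -0.428, 0.3087, 0.7915], [0.5277, -0.6877, 0.4986, 0.4295], [-0.0011, 0.5864, 0.81, 0.7215], [0.0, 0.0, 0.0, 1.0]] ['image', 'K', 'T', 'shot']
top [[589.8292507120365, 0.0, 332.9979814152746], [0.0, 589.8292507120365, 237.75880108754188], [0.0, 0.0, 1.0]] [[-0.0988, 0.9725, -0.211, 0.3396], [-0.9951, -0.0966, 0.0207, 0.0238], [-0.0002, 0.212, 0.9773, 0.9567], [0.0, 0.0, 0.0, 1.0]] ['image', 'K', 'T', 'shot']
wrist [[357.51400514009333, 0.0, 320.37436166617226], [0.0, 357.51400514009333, 245.49832489063402], [0.0, 0.0, 1.0]] [[0.2582, -0.9187, -0.2987, 0.0914], [0.9661, 0.2447, 0.0827, 0.6485], [-0.0029, -0.3099, 0.9508, 0.3736], [0.0, 0.0, 0.0, 1.0]] ['image', 'K', 'T', 'shot']
```

View pics/scene0.png

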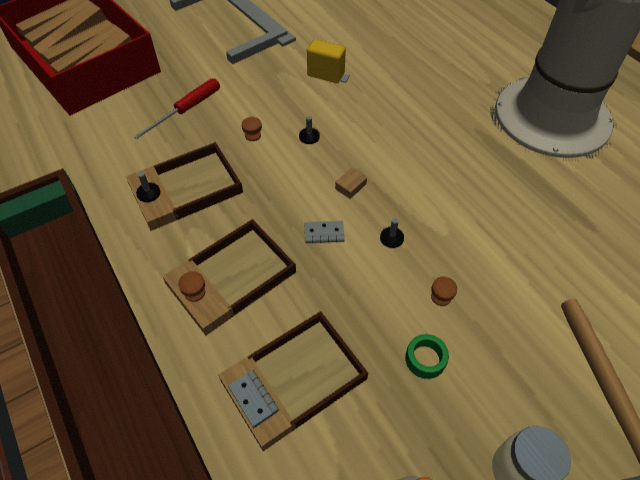

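View pics/top0.png

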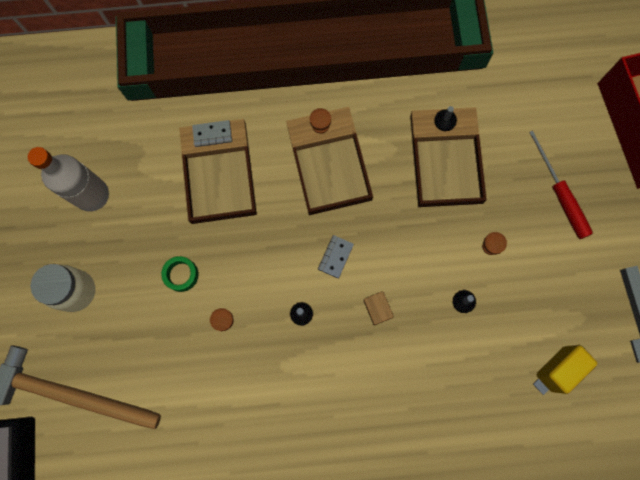

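View pics/wrist0.png

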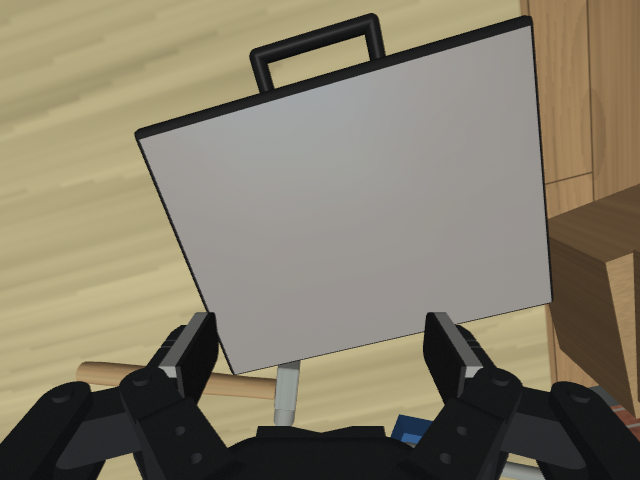

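The scene and top views show everything. In the top view the hinge tray is at (218,170), the knob tray at (330,160) and the foot tray at (448,155). The loose knobs are at (222,320) and (495,243), the feet at (301,314) and (464,301), and the hinge at (336,257). The wrist camera looks off to the side, at a case.

```bash
cat > h.py <<'E'
from station import bot, command_gripper, ik, read_camera, finder
import numpy as np, cv2
from scipy.spatial.transform import Rotation as R
def ray(c,uv):
    K,T=c["K"],c["T"]; u,v=uv
    d=np.array([(u-K[0,2])/K[0,0],-(v-K[1,2])/K[1,1],-1.]); return T[:3,3],T[:3,:3]@d
def onz(c,uv,z):
    o,d=ray(c,uv); return o+d*(z-o[2])/d[2]
def proj(c,P):
    P=np.atleast_2d(P); q=(P-c["T"][:3,3])@c["T"][:3,:3]; 
    return np.c_[c["K"][0,2]+c["K"][0,0]*q[:,0]/-q[:,2], c["K"][1,2]+c["K"][1,1]*q[:,1]/q[:,2]]
def tri(obs):
    A=np.zeros((3,3));b=np.zeros(3);L=[]
    for c,uv in obs:
        o,d=ray(c,uv);d=d/np.linalg.norm(d);M=np.eye(3)-np.outer(d,d);A+=M;b+=M@o;L.append((o,d))
    p=np.linalg.solve(A,b); return p,[np.linalg.norm(np.cross(p-o,d)) for o,d in L]
E
python3 - <<'E'
from h import *
import pickle
out={}
for n in ["scene","top"]:
    c=read_camera(n); out[n]=dict(c=c)
    for q in ["knob_a","foot_a","hinge","knob_tray","foot_tray","hinge_tray","tape_roll","offcut"]:
        r=finder.silhouettes(q,c); out[n][q]=r
        print(n,q,[(round(float(x["p"]),2),np.round(x["box"]).astype(int).tolist(),int(x["mask"].sum())) for x in r])
pickle.dump(out,open("s0.pkl","wb"))
print(bot.read_time_s())
E
```

```text
scene knob_a [(0.9, [253, 130, 24, 23], 381), (0.74, [446, 290, 24, 34], 551)]
scene foot_a [(0.83, [309, 130, 22, 28], 381), (0.55, [391, 233, 23, 28], 448)]
scene hinge [(0.9, [326, 231, 43, 25], 838)]
scene knob_tray [(0.66, [228, 279, 135, 112], 7966)]
scene foot_tray [(0.59, [186, 184, 114, 88], 5769)]
scene hinge_tray [(0.75, [293, 382, 149, 137], 10640)]
scene tape_roll [(0.69, [428, 355, 42, 44], 1161)]
scene offcut [(0.81, [350, 183, 31, 29], 632)]
top knob_a [(0.89, [224, 321, 21, 21], 426)]
top foot_a [(0.86, [464, 301, 24, 23], 461), (0.57, [302, 314, 22, 21], 442)]
top hinge [(0.65, [336, 257, 36, 44], 889)]
top knob_tray [(0.93, [327, 160, 85, 104], 6335)]
top foot_tray [(0.66, [447, 155, 78, 99], 6665)]
top hinge_tray [(0.86, [218, 173, 74, 101], 6664)]
top tape_roll [(0.6, [180, 273, 37, 34], 694)]
top offcut [(0.73, [379, 306, 30, 28], 622)]
1.05
```

```bash
python3 - <<'E'
from h import *
import pickle
o=pickle.load(open("s0.pkl","rb"))
t=o["top"]["c"]["image"]; s=o["scene"]["c"]["image"]
cv2.imwrite("pics/ct1.png",cv2.resize(t[100:230,175:495],None,fx=2.5,fy=2.5,interpolation=cv2.INTER_CUBIC))
cv2.imwrite("pics/ct2.png",cv2.resize(t[225:335,155:515],None,fx=2.2,fy=2.2,interpolation=cv2.INTER_CUBIC))
cv2.imwrite("pics/cs1.png",cv2.resize(s[140:450,120:370],None,fx=1.9,fy=1.9,interpolation=cv2.INTER_CUBIC))
cv2.imwrite("pics/cs2.png",cv2.resize(s[110:380,235:465],None,fx=2.2,fy=2.2,interpolation=cv2.INTER_CUBIC))
E
```

```text
(no output)
```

View pics/ct1.png

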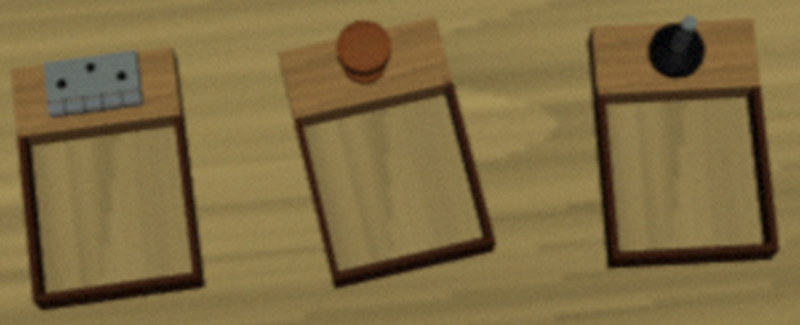

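View pics/ct2.png

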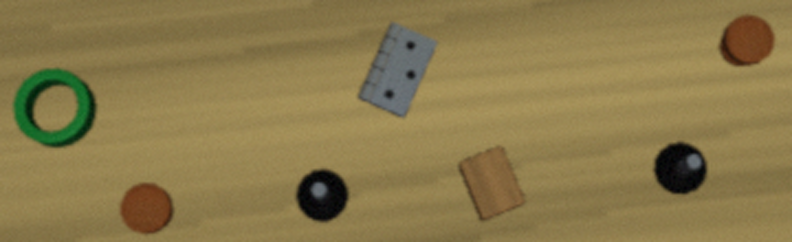

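View pics/cs1.png

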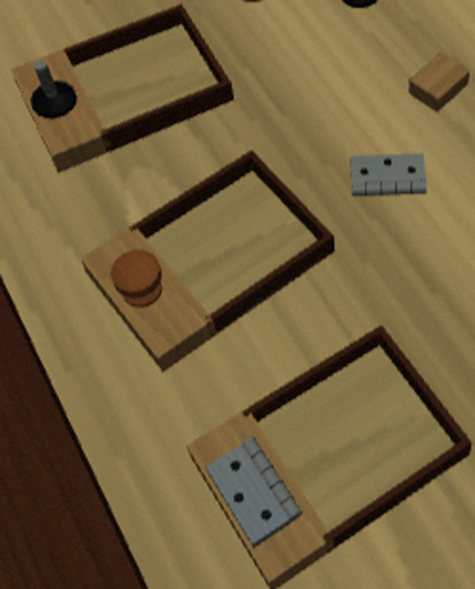

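View pics/cs2.png

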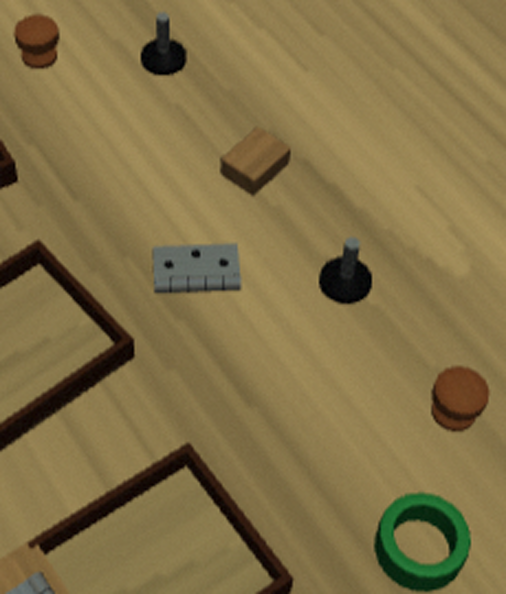

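The crops are clear: each tray has its sample on its ledge, and all five loose pieces are unobstructed. Next I fit tray models to corner points picked from both views, and fit piece silhouettes with x, y and z all free.

```bash
cat > fit.py <<'E'
from h import *
import pickle
from scipy.optimize import least_squares, minimize
o=pickle.load(open("s0.pkl","rb")); ct,cs=o["top"]["c"],o["scene"]["c"]
# trays
loc=np.array([[104,55],[104,-55],[-60,55],[-60,-55]])/1000
top={"hinge":[(12,70),(174,50),(37,302),(203,281)],"knob":[(279,54),(436,19),(336,281),(493,243)],"foot":[(592,30),(753,20),(610,260),(776,251)]}
sc={"hinge":[(270,570),(188,447),(470,440),(379,328)],"knob":[(162,355),(83,260),(333,238),(252,153)],"foot":[(56,156),(13,71),(231,87),(181,7)]}
def tp(p,l,z):
    c,s=np.cos(p[2]),np.sin(p[2]); return np.c_[p[0]+c*l[:,0]-s*l[:,1],p[1]+s*l[:,0]+c*l[:,1],np.full(len(l),z)]
trays={}
imt,ims=ct["image"].copy(),cs["image"].copy()
for n in top:
    ut=np.array(top[n])/2.5+[175,100]; us=np.array(sc[n])/1.9+[120,140]
    f=lambda p:np.r_[(proj(ct,tp(p,loc,p[3]))-ut).ravel(),(proj(cs,tp(p,loc,p[3]))-us).ravel()]
    g=np.mean([onz(ct,u,.024) for u in ut],0)
    r=least_squares(f,[g[0],g[1],0,.024]); trays[n]=r.x
    print(n,r.x.round(4),"rms px",np.sqrt(np.mean(r.fun**2)).round(2),r.fun.round(1).tolist())
# objects
def mask(c,box,kind):
    u,v=box; im=c["image"]; m=np.zeros(im.shape[:2],np.uint8); w=26
    x0,y0=int(u)-w,int(v)-w
    im=cv2.GaussianBlur(im,(3,3),0)[y0:y0+2*w,x0:x0+2*w].astype(int); b,g,r=im[...,0],im[...,1],im[...,2]
    if kind=="knob": k=(r>1.75*g)
    else: k=(r-b<0.28*r+3)      # greys and black against yellowish wood
    if kind!="knob": k=k|(r<35)
    k=k.astype(np.uint8); n,lab,st,ce=cv2.connectedComponentsWithStats(k)
    i=1+np.argmax(st[1:,4]); m[y0:y0+2*w,x0:x0+2*w]=(lab==i); return m
prof={"knob":[(0,15),(8,13),(9,9),(18,9),(20,18),(30,18),(34,14)],"foot":[(0,19),(6,19),(12,9),(12,5),(48,5)]}
S=4
def render(c,polys,x0,y0,w):
    m=np.zeros((2*w*S,2*w*S),np.uint8)
    for P in polys:
        q=((proj(c,P)-[x0,y0]+.5)*S-.5)
        cv2.fillConvexPoly(m,cv2.convexHull(np.round(q*8).astype(np.int32)),1,shift=3)
    return m
th=np.linspace(0,2*np.pi,40,endpoint=False)
def polys(kind,p):
    if kind=="hinge":
        l=np.array([[a,b] for a in(-.031,.031) for b in(-.019,.019)])
        q=[p[0],p[1],p[3]]; return [np.r_[tp(q,l,p[2]),tp(q,l,p[2]+.009)]]
    pr=np.array(prof[kind])/1000; out=[]
    for a,b in zip(pr[:-1],pr[1:]):
        out.append(np.vstack([np.c_[p[0]+h[1]*np.cos(th),p[1]+h[1]*np.sin(th),np.full(40,p[2]+h[0])] for h in(a,b)]))
    return out
objs={"knob_a":("knob",(222,320),(444,291)),"knob_b":("knob",(495,243),(252,129)),"foot_a":("foot",(301,314),(392,233)),"foot_b":("foot",(464,301),(309,131)),"hinge":("hinge",(336,257),(324,232))}
if __name__=="__main__":
    res={}
    for n,(k,a,b) in objs.items():
        ms=[(c,mask(c,u,k),int(u[0])-26,int(u[1])-26) for c,u in((ct,a),(cs,b))]
        big=[cv2.resize(m[y:y+52,x:x+52],None,fx=S,fy=S,interpolation=cv2.INTER_NEAREST) for c,m,x,y in ms]
        def cost(p):
            v=0
            for (c,m,x,y),B in zip(ms,big):
                r=render(c,polys(k,p),x,y,26); v+=1-(r&B).sum()/((r|B).sum())
            return v
        g=onz(ct,a,.01); best=None
        for yaw in (np.arange(0,np.pi,np.pi/8) if k=="hinge" else [0]):
            p0=[g[0],g[1],0]+([yaw] if k=="hinge" else [])
            sim=np.array([p0]+[np.array(p0)+d for d in np.diag([.01,.01,.006,.3][:len(p0)])])
            r=minimize(cost,p0,method="Nelder-Mead",options=dict(initial_simplex=sim,xatol=1e-4,fatol=1e-4))
            if best is None or r.fun<best.fun: best=r
        # z fixed at 0
        print(n,best.x.round(4),"cost",round(best.fun,3),[int(m.sum()) for _,m,_,_ in ms]); res[n]=best.x
        for (c,m,x,y),im in zip(ms,(imt,ims)):
            cn,_=cv2.findContours(m,0,1); 
            r=render(c,polys(k,best.x),x,y,26); 
            rr=cv2.resize(r,(52,52),interpolation=cv2.INTER_AREA); cn2,_=cv2.findContours(rr,0,1)
            cv2.drawContours(im,[q+[x,y] for q in cn2],-1,(255,255,0),1)
            m0=im[m>0]; 
    for n,p in trays.items():
        for c,im in((ct,imt),(cs,ims)):
            for l,z in((loc,p[3]),(np.array([[55,50],[55,-50],[-55,50],[-55,-50]])/1000,.024),):
                q=np.round(proj(c,tp(p,l[[0,1,3,2]],z))*8).astype(np.int32); cv2.polylines(im,[q],True,(0,0,255),1,cv2.LINE_AA,3)
    cv2.imwrite("pics/ft.png",cv2.resize(imt[90:350,150:520],None,fx=2.1,fy=2.1,interpolation=cv2.INTER_CUBIC))
    cv2.imwrite("pics/fs.png",cv2.resize(ims[100:450,110:470],None,fx=1.7,fy=1.7,interpolation=cv2.INTER_CUBIC))
    pickle.dump((trays,res),open("fit.pkl","wb"))
E
python3 fit.py
```

```text
hinge [0.654  0.1822 0.0474 0.0201] rms px 1.54 [0.8, 0.7, 0.5, -0.1, -0.1, 1.0, 0.4, -0.1, -0.6, 4.9, -0.7, -1.9, 0.3, -0.0, 0.7, -2.6]
knob [ 0.6543 -0.0061  0.1409  0.0191] rms px 0.9 [-0.3, 0.7, -0.3, 0.4, -1.0, 0.8, 1.1, 0.6, -1.6, 2.0, -0.8, -0.3, 0.5, -0.8, -0.0, -1.0]
foot [ 0.6411 -0.2008 -0.0481  0.0187] rms px 0.79 [-0.4, -0.1, -0.6, 0.8, 0.2, 0.5, 0.3, 0.9, -2.0, 1.2, -0.7, 0.1, 0.2, -1.0, 0.7, -0.3]
knob_a [ 0.4326  0.1933 -0.0208] cost 1.665 [116, 42]
knob_b [ 0.5106 -0.2634 -0.0348] cost 1.502 [167, 44]
foot_a [ 0.4254  0.0662 -0.0022] cost 0.36 [356, 415]
foot_b [ 0.4201 -0.1967 -0.001 ] cost 0.351 [366, 311]
hinge [ 0.5134  0.0026  0.0018 -0.5112] cost 0.127 [896, 829]
```

```bash
python3 - <<'E'
from h import *
import pickle
o=pickle.load(open("s0.pkl","rb")); ct,cs=o["top"]["c"]["image"],o["scene"]["c"]["image"]
for im,(u,v) in((ct,(222,320)),(ct,(495,243)),(cs,(444,291)),(cs,(252,129))):
    print([im[v,u+d].tolist() for d in range(-16,17,4)],[im[v+d,u].tolist() for d in range(-20,21,4)])
E
sed -i 's/k=(r>1.75\*g)/k=(r>1.5*g)/' fit.py; python3 fit.py | grep knob_
```

```text
[[77, 127, 144], [38, 71, 115], [28, 63, 111], [29, 64, 111], [35, 69, 116], [25, 64, 110], [29, 61, 110], [64, 106, 125], [73, 119, 134]] [[83, 132, 152], [80, 130, 148], [51, 86, 117], [34, 67, 116], [34, 68, 120], [35, 69, 116], [34, 73, 115], [26, 61, 109], [74, 121, 140], [79, 127, 143], [79, 127, 144]]
[[86, 139, 158], [16, 38, 59], [30, 63, 111], [29, 67, 114], [29, 67, 114], [33, 68, 113], [30, 64, 109], [69, 119, 144], [83, 136, 155]] [[79, 124, 142], [72, 122, 139], [61, 104, 128], [29, 63, 113], [31, 63, 113], [29, 67, 114], [34, 69, 115], [36, 69, 121], [78, 122, 144], [78, 128, 147], [88, 143, 161]]
[[76, 120, 141], [4, 19, 33], [26, 56, 98], [35, 67, 111], [33, 65, 110], [33, 66, 108], [33, 62, 107], [30, 59, 102], [76, 119, 140]] [[76, 121, 140], [80, 122, 141], [29, 59, 104], [32, 64, 107], [35, 68, 109], [33, 65, 110], [33, 63, 108], [12, 26, 47], [23, 49, 87], [76, 120, 138], [80, 125, 143]]
[[80, 125, 143], [78, 123, 144], [17, 31, 53], [33, 62, 105], [31, 61, 104], [18, 36, 65], [9, 20, 38], [78, 125, 145], [88, 137, 157]] [[87, 138, 158], [83, 132, 150], [40, 72, 112], [34, 66, 111], [33, 63, 111], [31, 61, 104], [11, 26, 45], [26, 52, 94], [64, 106, 125], [77, 123, 143], [78, 125, 144]]
knob_a [ 0.4273  0.1913 -0.0022] cost 0.296 [383, 536]
knob_b [ 5.073e-01 -2.538e-01 -5.000e-04] cost 0.359 [385, 335]
```

View pics/ft.png

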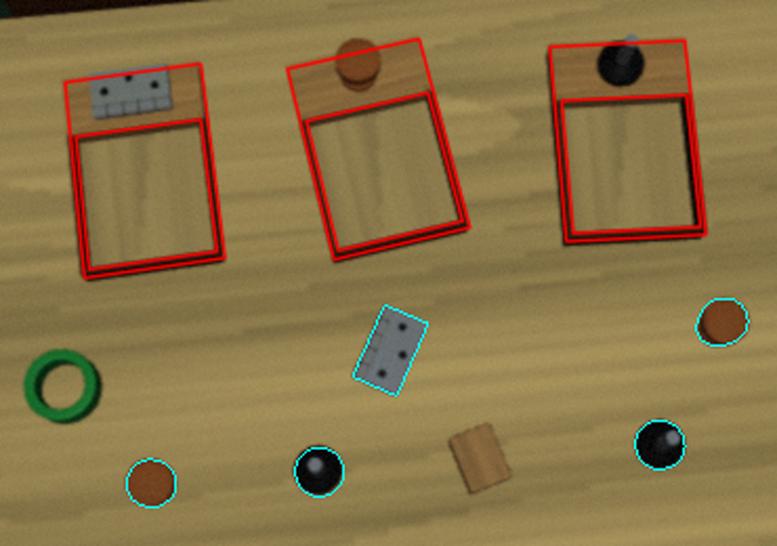

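View pics/fs.png

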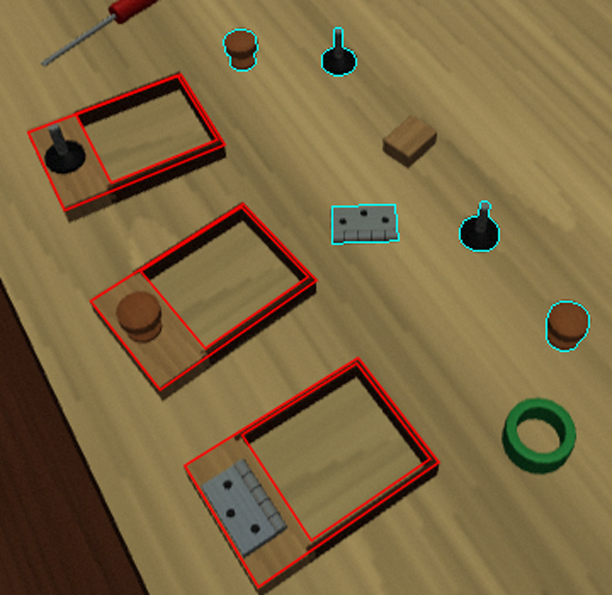

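The fitted outlines match in both views: every piece base comes out within 3 mm of bench height, and the rims at about 20 mm. Next I hover over knob_a, check that fit with the wrist camera and pick it.

```bash
cat >> h.py <<'E'
import pickle
def rot(yaw): return (R.from_euler("z",yaw)*R.from_euler("x",np.pi)).as_rotvec()
def best(pos,yaw):
    q0=bot.read_qpos(); b=None
    for k in(0,1,-1):
        q=ik(pos,rot(yaw+k*np.pi))
        if q is None: continue
        s=np.abs(np.array(q)-q0).max()+ (5 if abs(q[6])>2.4 else 0)
        if b is None or s<b[0]: b=(s,yaw+k*np.pi,q)
    return b
GP=.155
def hover(x,y,yaw,z=.27):
    b=best([x,y,z],yaw); assert b is not None
    bot.set_joints(b[2]); return rot(b[1])
def fits(): return pickle.load(open("fit.pkl","rb"))
def tw(tr,lx,ly):
    p=fits()[0][tr]; c,s=np.cos(p[2]),np.sin(p[2]); return p[0]+c*lx-s*ly,p[1]+s*lx+c*ly,p[2]
def stat(m=""): print(m,"t",round(bot.read_time_s(),2),"w",round(bot.read_gripper_width(),4),"tcp",np.round(bot.read_tool_pos(),4),"F",np.round(bot.read_wrist_force(),1))
E
python3 - <<'E'
from h import *
tr,ob=fits()
x,y=ob["knob_a"][:2]
hover(x,y,0,.30); stat()
c=read_camera("wrist"); cv2.imwrite("pics/w1.png",c["image"]); pickle.dump(c,open("w1.pkl","wb"))
r=finder.find_in("knob_a",c); print([(round(float(a["p"]),2),np.round(a["box"],1).tolist()) for a in r]); print(proj(c,[[x,y,0],[x,y,.034],[x,y,.025]]).round(1).tolist(), bot.read_orientation())
E
```

```text
t 2.92 w 0.0851 tcp [0.4274 0.1925 0.3003] F [-0.7 -0.2 -0.5]
[(0.82, [316.5, 247.1, 47.2, 54.2])]
[[318.4, 234.9], [318.1, 248.7], [318.2, 244.7]] [-2.78994161e-03  3.14119233e+00  1.00991262e-03]
```

View pics/w1.png

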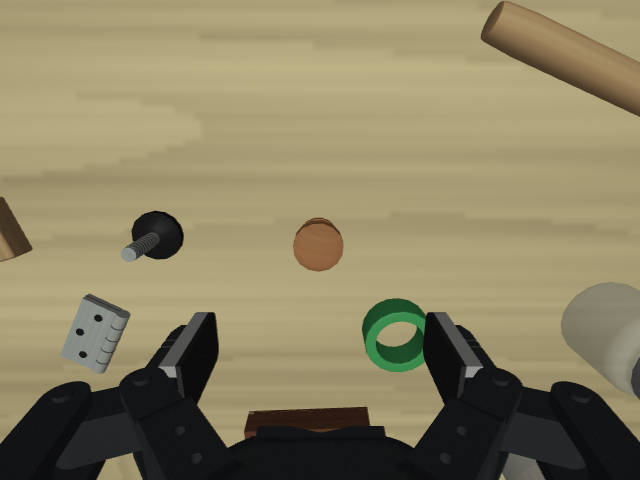

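The wrist camera shows knob_a's head at about (318,246), against a predicted (318,247), so the fit holds. Picking it now.

```bash
cat >> h.py <<'E'
def pick(x,y,yaw,gz,opening):
    command_gripper(opening)
    r=hover(x,y,yaw); 
    hit=bot.move_straight([x,y,GP+gz],r,v=.12,contact_N=8); 
    if hit: stat("HIT on descent")
    command_gripper(0.0); stat("grip"); p=bot.read_tool_pos()
    bot.move_straight([x,y,.28],r,v=.2); stat("lift"); return p[2]
def place(x,y,yaw,tz,opening):
    """tz: TCP height expected when piece touches tray floor"""
    r=hover(x,y,yaw,.28)
    bot.move_straight([x,y,tz+.006],r,v=.15)
    bot.wait(.1)
    hit=bot.move_straight([x,y,tz-.006],r,v=.02,contact_N=4); z=bot.read_tool_pos()[2]
    print("touch",hit,"dz vs expected mm",round((z-tz)*1000,1)); stat()
    command_gripper(opening); stat("open")
    bot.move_straight([x,y,.28],r,v=.15)
E
python3 - <<'E'
from h import *
tr,ob=fits()
z=pick(*ob["knob_a"][:2],0,.026,.056)
pickle.dump(z,open("z.pkl","wb"))
c=read_camera("wrist"); cv2.imwrite("pics/w2.png",c["image"])
E
```

```text
grip t 4.91 w 0.034 tcp [0.4278 0.1916 0.1821] F [-0.9  0.4  6.1]
lift t 5.55 w 0.0338 tcp [0.4271 0.191  0.2797] F [-0.  -0.8 -1.4]
```

View pics/w2.png

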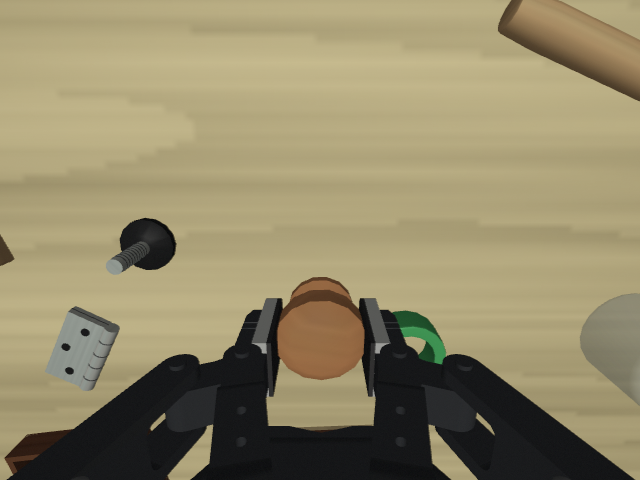

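Knob_a is held upright between the pads, at (320,335). Next I place it in the far half of the knob tray, then do knob_b.

```bash
python3 - <<'E'
from h import *
place(*tw("knob",.027,0),GP+.026+.004,.056)
c=read_camera("top"); cv2.imwrite("pics/t1.png",cv2.resize(c["image"][90:350,150:520],None,fx=2,fy=2)); stat()
E
```

```text
touch True dz vs expected mm 1.3
 t 8.05 w 0.0337 tcp [ 0.6815 -0.0024  0.1863] F [-0.6  0.5  5.4]
open t 8.39 w 0.0559 tcp [ 0.6807 -0.0024  0.1849] F [-0.1 -0.2  0.2]
 t 9.22 w 0.0559 tcp [ 0.6803 -0.0023  0.2786] F [-0.5  0.   0.3]
```

View pics/t1.png

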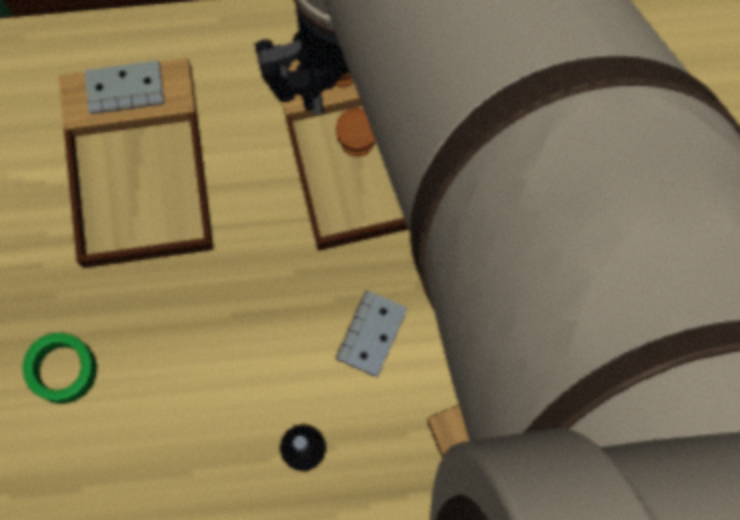

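Knob_a stands in the far half of the bay, at (355,130) in the crop. Now knob_b, then foot_a.

```bash
python3 - <<'E'
from h import *
tr,ob=fits()
pick(*ob["knob_b"][:2],0,.026,.056)
place(*tw("knob",-.027,0),GP+.026+.004,.056)
c=read_camera("wrist"); cv2.imwrite("pics/w3.png",c["image"])
pick(*ob["foot_a"][:2],0,.032,.04)
c=read_camera("wrist"); cv2.imwrite("pics/w4.png",c["image"])
E
```

```text
grip t 11.83 w 0.0334 tcp [ 0.5078 -0.254   0.1824] F [-0.5  1.1  5.8]
lift t 12.47 w 0.0336 tcp [ 0.5068 -0.2537  0.2795] F [ 0.7 -0.  -2.2]
touch True dz vs expected mm 1.4
 t 14.77 w 0.0334 tcp [ 0.6281 -0.0099  0.1864] F [-1.2 -0.2  6.6]
open t 15.12 w 0.0564 tcp [ 0.6273 -0.01    0.1852] F [-0.3 -0.3  0.4]
grip t 18.35 w 0.0083 tcp [0.4258 0.0663 0.1878] F [-1.   0.8  6.3]
lift t 18.97 w 0.0086 tcp [0.425  0.066  0.2797] F [-0.1 -0.  -0.7]
```

View pics/w3.png

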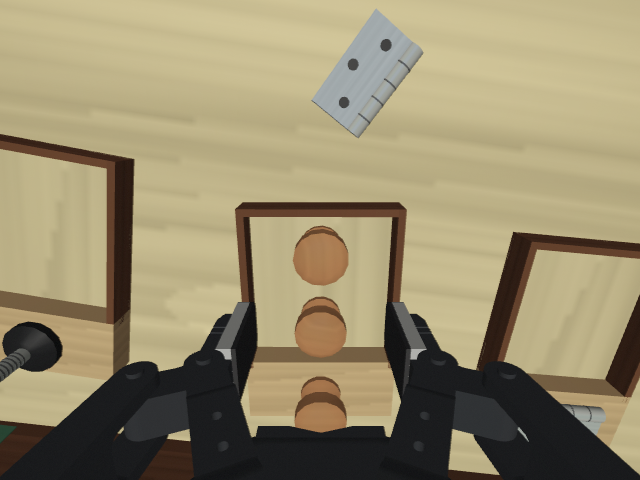

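View pics/w4.png

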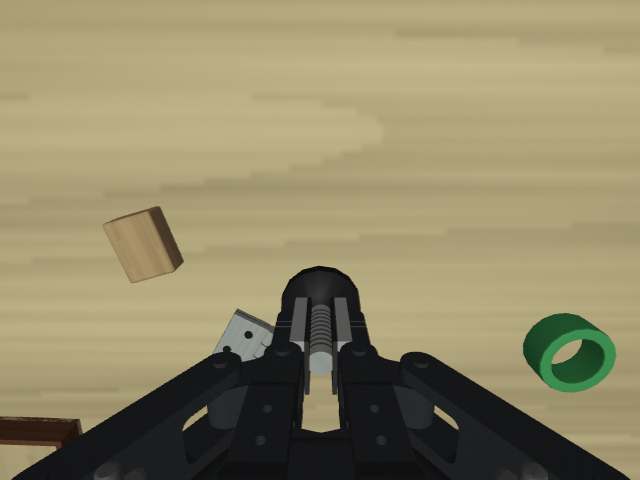

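Both knobs stand in their bay, at (320,255) and (320,328). Foot_a is held upright by its stem. Next I place both feet.

```bash
python3 - <<'E'
from h import *
tr,ob=fits()
place(*tw("foot",.027,0),GP+.032+.004,.035)
pick(*ob["foot_b"][:2],0,.032,.04)
place(*tw("foot",-.027,0),GP+.032+.004,.035)
c=read_camera("wrist"); cv2.imwrite("pics/w5.png",c["image"])
E
```

```text
touch True dz vs expected mm 0.9
 t 21.57 w 0.0081 tcp [ 0.6685 -0.2023  0.1919] F [-1.5 -0.5  4.7]
open t 21.95 w 0.0349 tcp [ 0.6677 -0.202   0.1905] F [-0.3  0.6 -0. ]
grip t 25.12 w 0.008 tcp [ 0.4205 -0.1969  0.1878] F [-1.4 -0.   6.5]
lift t 25.73 w 0.008 tcp [ 0.4197 -0.1966  0.2796] F [-0.  -1.2 -0.9]
touch True dz vs expected mm 0.9
 t 27.73 w 0.0081 tcp [ 0.6146 -0.1996  0.1919] F [-0.4  0.8  6.3]
open t 28.11 w 0.0352 tcp [ 0.6138 -0.1994  0.1907] F [-0.2 -0.1 -0.1]
```

View pics/w5.png

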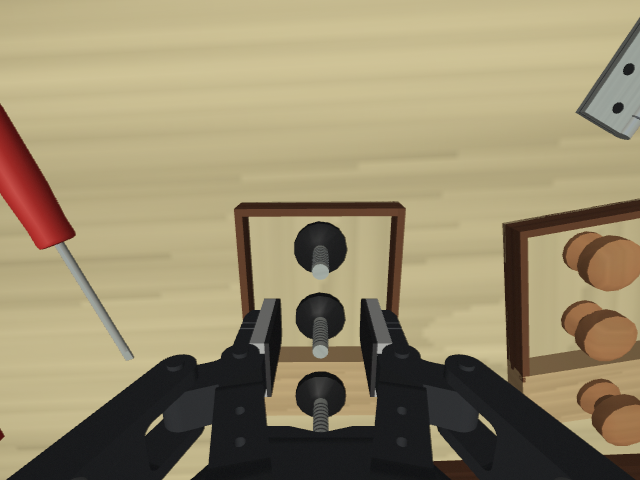

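Both feet stand in the foot bay, at (320,248) and (320,318). For the hinge I come down with contact sensing to find the bench with the fingertips.

```bash
python3 - <<'E'
from h import *
tr,ob=fits(); x,y,z,yaw=ob["hinge"]
command_gripper(.048)
r=hover(x,y,yaw,.30)
c=read_camera("wrist"); cv2.imwrite("pics/w6.png",c["image"])
l=np.array([[a,b] for a in(-.031,.031) for b in(-.019,.019)])
cc,s=np.cos(yaw),np.sin(yaw)
P=np.c_[x+cc*l[:,0]-s*l[:,1],y+s*l[:,0]+cc*l[:,1],[.009]*4]
print(proj(c,P).round(0).tolist())
a=finder.silhouettes("hinge",c)
for i in a[:2]:
    print(round(float(i["p"]),2),i["box"], cv2.minAreaRect(np.argwhere(i["mask"])[:,::-1].astype(np.float32)))
bot.move_straight([x,y,.185],r,v=.15)
hit=bot.move_straight([x,y,.160],r,v=.02,contact_N=4); stat("bench %s"%hit)
E
```

```text
[[295.0, 196.0], [347.0, 196.0], [297.0, 274.0], [345.0, 274.0]]
0.4 [574.2, 297.4, 129.5, 231.8] ((574.5, 296.5), (231.0, 129.0), 90.0)
bench True t 31.88 w 0.0481 tcp [0.5134 0.0026 0.1708] F [-0.6  0.4  6.9]
```

View pics/w6.png

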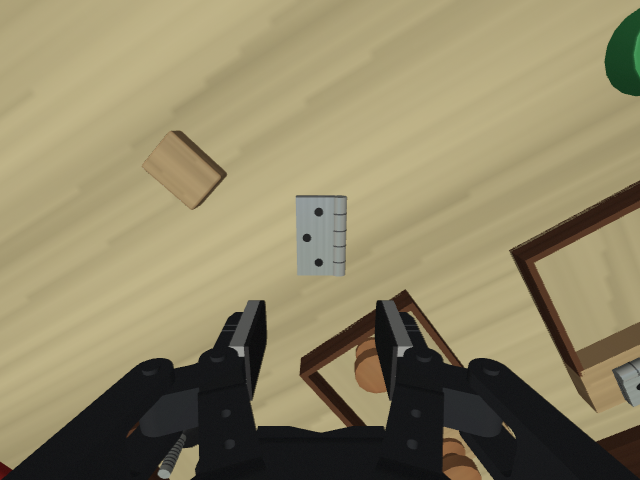

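The hinge outline matches the prediction to within about 2 px, and the tips touched the bench at TCP z = 0.1708. I raise 3 mm, grip and lift.

```bash
python3 - <<'E'
from h import *
tr,ob=fits(); x,y,z,yaw=ob["hinge"]
bot.move_straight([x,y,.1738],v=.02); stat()
command_gripper(0); stat("grip")
bot.move_straight([x,y,.28],v=.12); stat("lift")
c=read_camera("wrist"); cv2.imwrite("pics/w7.png",c["image"])
E
```

```text
t 32.19 w 0.048 tcp [0.5134 0.0026 0.1737] F [ 0.7  0.1 -0.2]
grip t 32.45 w 0.036 tcp [0.5134 0.0025 0.174 ] F [-1.8 -1.3  4.8]
lift t 33.48 w 0.0355 tcp [0.513  0.0025 0.2793] F [-0.9  0.3 -0.6]
```

View pics/w7.png

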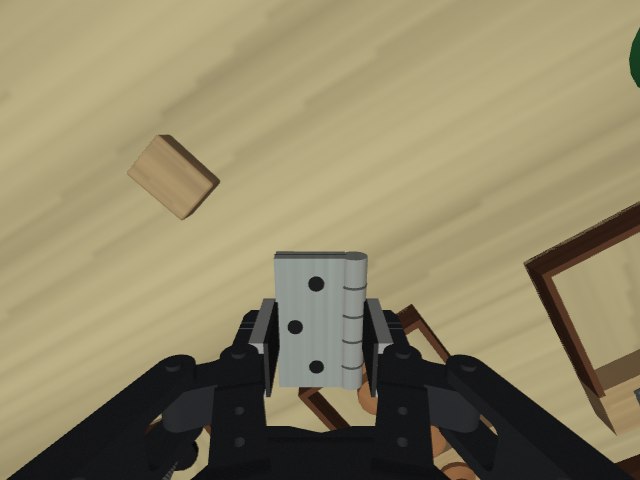

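The hinge is held flat between the pads. Placing it in the hinge tray.

```bash
python3 - <<'E'
from h import *
place(*tw("hinge",0,0),.1738+.004,.048)
c=read_camera("wrist"); cv2.imwrite("pics/w8.png",c["image"])
bot.set_joints([-1.046, 0.501, -0.427, 1.55, 0.221, 1.138, -0.21]); stat()
for n in("top","scene"):
    c=read_camera(n); cv2.imwrite(f"pics/{n}9.png",c["image"]); pickle.dump(c,open(f"{n}9.pkl","wb"))
E
```

```text
touch True dz vs expected mm 0.3
 t 35.75 w 0.0356 tcp [0.6544 0.1823 0.1781] F [ 0.4 -0.9  4.3]
open t 36.02 w 0.0479 tcp [0.6536 0.182  0.1767] F [-0.3 -0.2 -0.5]
 t 39.29 w 0.048 tcp [0.1697 0.6277 0.4045] F [ 0.1 -0.4  0.7]
```

View pics/w8.png

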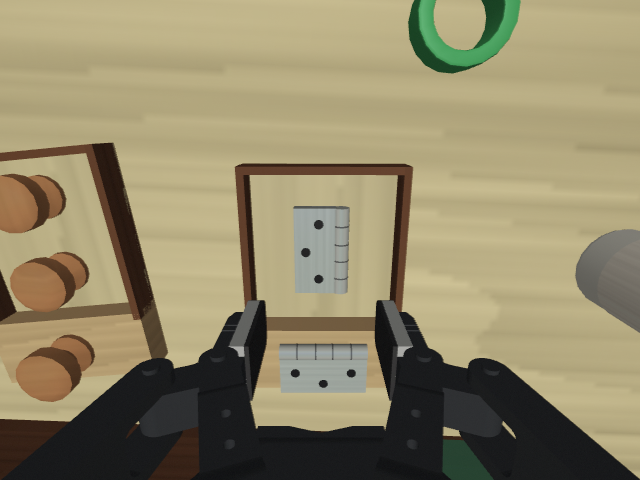

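View pics/top9.png

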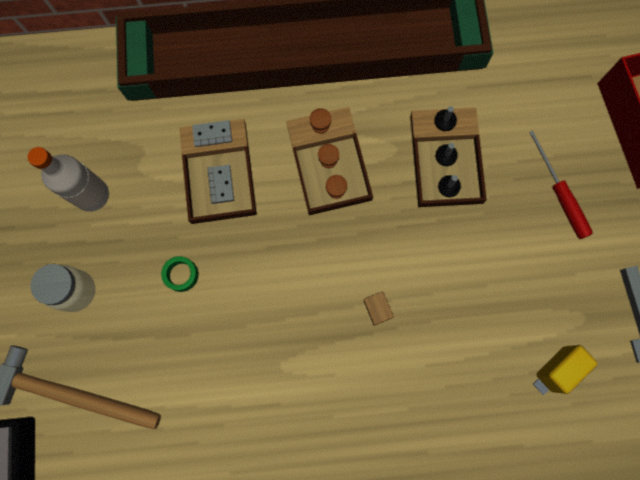

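View pics/scene9.png

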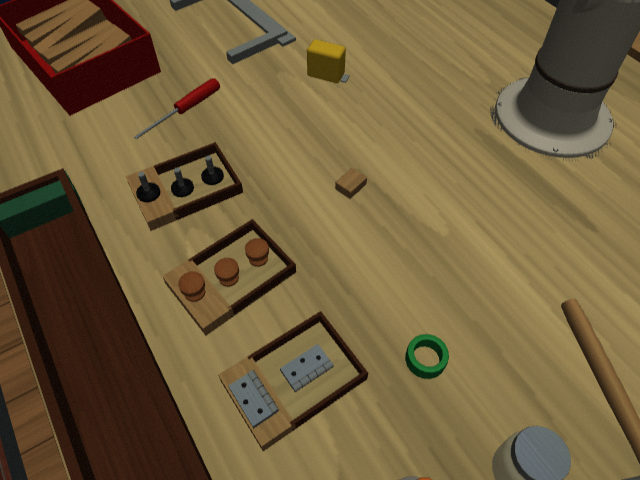

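All five pieces are standing or lying flat on their bay floors. In the top view the knobs are at (329,155) and (337,186), the feet at (447,155) and (450,186), and the hinge at (221,184). The tape roll (180,273) and the offcut (379,308) look unmoved.

```bash
python3 - <<'E'
from h import *
o=pickle.load(open("s0.pkl","rb"))
for n,bs in(("top",[(180,273),(379,308)]),("scene",[(428,355),(350,183)])):
    a,b=o[n]["c"]["image"],pickle.load(open(n+"9.pkl","rb"))["image"]
    for u,v in bs: print(n,cv2.absdiff(a,b)[v-25:v+25,u-25:u+25].mean().round(2), cv2.phaseCorrelate(*[cv2.cvtColor(i[v-28:v+28,u-28:u+28],6).astype(np.float32) for i in(a,b)]))
print(bot.hand_in())
E
```

```text
top 2.29 ((-0.00896244929202794, 0.008168685084005034), 0.965834022363027)
top 2.18 ((0.0031040625784619635, 0.03499670232374186), 0.971437808142768)
scene 1.87 ((-0.0230946358067321, -0.007965749444291959), 0.9921347468429141)
scene 1.67 ((-0.005597924205943627, 0.0430753279533711), 0.9990742332405514)
the job is handed in; nothing more can be done
None
```

All five pieces are in the bays of their matching trays, and I handed the job in at about 39 s on the robot's clock. I located the pieces and trays by fitting models to the scene and top pictures. The knobs were gripped by the head, the feet by the stem, and the hinge across its width after touching the bench to find its height. Each piece was lowered until it touched the bay floor.

**Final checks:**
- **Placement:** the last top, scene and wrist pictures show both knobs and both feet standing, the hinge flat, and nothing stacked.
- **Bystanders:** the tape roll and offcut moved less than 0.05 px between the first and last pictures, so they are where they were.
- **Robot:** the gripper is clear of everything, and the highest wrist force I read was about 7 N.

**Disagreements, all small:**
- **Tray rims:** they measured about 19–20 mm against the stated 24 mm. The hinge-tray fit was the loosest, at 1.5 px rms.
- **Floor contact:** it came 0.3–1.4 mm higher than expected.
- **Gripped widths:** they read about 2 mm under the stated sizes.
- **Networks:** the finder missed one knob in the top view. In the wrist view it did not report the loose hinge, only a low-confidence wrong match.

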